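Find the thicker-walled vase on the pottery's balance

TASK

Two slip-cast vases look alike, but one has a thicker wall and is heavier: with the rest bar still under the balance, slide each vase from its loading board onto the pan beyond it, well centred on it and clear of the boards, then draw the rest bar out from under the beam by its upright paddle and take the hand away so that the beam tips freely. Slide the vase on the side that drops on across to the low finishing board on the far side, standing wholly on it, and leave the other one upright on its pan. The ware is fragile: slide it, never lift it or tip it over, and leave the bowl, the beaker and the wooden rib where they are.

Things in the scene. Friction and masses are not known exactly. Their poses are not given: they have to be found in the camera images.
- station: the fixed weighing station on the table, grey base plate 300 (x) x 500 (y) x 8 mm; origin: centre of the base's underside, below the pivot; x points away from the robot across the station, y along the level beam to the left, z up. Offsets in the other entries are in this frame.
- load_left (a point): centre of the top of the left off-white plaster loading board, fixed, 94 (x) x 150 (y) mm, top 62 mm up, at x = -93, y = 170 mm; its rear edge, at x = -46 mm, faces the left pan.
- load_right (a point): the same on the right, at y = -170 mm, facing the right pan.
- finish_board: the low fixed wooden finishing board along the far side of the station, 104 (x) x 480 (y) mm, top 42.5 mm up, from x = 46 to x = 150 mm; empty at the start. Origin: x = 98 mm, y = 0, at table height; axes as the station's.
- pan_left (a point): centre of the top of the left (+y) pan, a flat rimless aluminium plate 84 (x) x 110 (y) mm, 170 mm from the pivot, top 59 mm up when level (3 mm below the loading boards). 4 mm gaps to the loading board before it and the finishing board behind. Axes turn with the beam.
- pan_right (a point): the same for the right (-y) pan.
- beam (a joint): tilt of the dark steel beam (bar 60 (x) x 300 (y) x 16 mm, top 51 mm up) in rad: 0 level, + right pan down, - left pan down, stops at 0.06 either way. The rest bar keeps it within about 0.01. Damped: tips in 1 to 3 s. The low pan lies 10 mm below level, 6 mm above the finishing board; when its vase slides off, it rises as the other pan sinks.
- paddle (a point): middle of the upright paddle of the loose wooden rest bar (150 g): a plate 8 (x) x 60 (y) x 75 mm high, this point half-way up, its foot on the base plate (8 mm up). Axes as the station's at the start. 51 mm free between it and the front edge of the beam, except for the bar's low stem (20 mm wide and high). Room to draw it 55 mm towards -x.
- cross_bar (a point): middle of the rest bar's cross bar, 14 (x) x 140 (y) x 26 mm, 62 mm beyond the paddle, under the front edge of the beam; clear of the beam once drawn 20 mm towards -x.
- vase_a_mid (a point): a plain round unglazed pale clay vase, 80 mm high; this point on its axis, half-way up (40 mm above its foot). Foot 60 mm across, straight body 66 mm across from 6 to 52 mm up, then a shoulder to an open neck 40 mm across. 0.24 to 0.51 kg. z is its axis. Stands on one of the two loading boards at the start.
- vase_b_mid (a point): the second vase, the same shape; either may be the heavier, by about half as much again or more.
- vase_a: the first vase as a whole; origin at the centre of its foot.
- vase_b: the second vase as a whole; origin at the centre of its foot.
- bowl_mid (a point): a white bowl 100 mm across and 50 mm high, bystander; its middle.
- beaker_mid (a point): a pale clay beaker 72 mm across and 85 mm high, bystander; its middle.
- rib_mid (a point): a flat wooden throwing rib 110 x 60 x 12 mm, bystander; its middle.
There are look-alikes about, which are no part of the job. What is meant by the part that bears paddle is not blue, and is the smaller of those in its own colour.

How it is judged:
On the way, in this order (a step that is already met when the one before it is completed fails the run):
1. one vase stands upright on each pan, within 18 mm of its middle, the beam still held level by the rest bar (((horizontal distance between vase_a_mid and pan_left below 0.018 m and z of vase_a_mid in the frame of pan_left below 0.055 m and angle between each of vase_a_mid, vase_b_mid's own z axis and vertical below 0.12 rad and horizontal distance between vase_b_mid and pan_right below 0.018 m and z of vase_b_mid in the frame of pan_right below 0.055 m) or (horizontal distance between vase_a_mid and pan_right below 0.018 m and z of vase_a_mid in the frame of pan_right below 0.055 m and angle between each of vase_a_mid, vase_b_mid's own z axis and vertical below 0.12 rad and horizontal distance between vase_b_mid and pan_left below 0.018 m and z of vase_b_mid in the frame of pan_left below 0.055 m)) and value of joint beam between -0.025 and 0.025 rad), for 0.2 s.
2. the rest bar is out, the beam has tipped to one side with both vases still on their pans and the fingers touching nothing (((horizontal distance between vase_a_mid and pan_left below 0.022 m and z of vase_a_mid in the frame of pan_left below 0.055 m and angle between each of vase_a_mid, vase_b_mid's own z axis and vertical below 0.12 rad and horizontal distance between vase_b_mid and pan_right below 0.022 m and z of vase_b_mid in the frame of pan_right below 0.055 m) or (horizontal distance between vase_a_mid and pan_right below 0.022 m and z of vase_a_mid in the frame of pan_right below 0.055 m and angle between each of vase_a_mid, vase_b_mid's own z axis and vertical below 0.12 rad and horizontal distance between vase_b_mid and pan_left below 0.022 m and z of vase_b_mid in the frame of pan_left below 0.055 m)) and (value of joint beam above 0.045 rad or value of joint beam below -0.045 rad) and contact force between the fingers and anything else below 0.3 N), for 0.2 s.
At the end, for the whole second after the job is handed in: the heavier vase stands upright and still, its foot wholly on the finishing board, and the lighter one stands upright on a pan, within 30 mm of its middle, that side of the beam down (((x of vase_a_mid in the frame of station between 0.076 and 0.145 m and y of vase_a_mid in the frame of station between -0.24 and 0.24 m and angle between vase_a_mid's own z axis and vertical below 0.06 rad and z of vase_a_mid in the frame of station below 0.095 m and contact force between vase_a and finish_board above 3.3 N and ((horizontal distance between vase_b_mid and pan_left below 0.03 m and z of vase_b_mid in the frame of pan_left below 0.055 m and angle between vase_b_mid's own z axis and vertical below 0.12 rad) or (horizontal distance between vase_b_mid and pan_right below 0.03 m and z of vase_b_mid in the frame of pan_right below 0.055 m and angle between vase_b_mid's own z axis and vertical below 0.12 rad))) or (x of vase_b_mid in the frame of station between 0.076 and 0.145 m and y of vase_b_mid in the frame of station between -0.24 and 0.24 m and angle between vase_b_mid's own z axis and vertical below 0.06 rad and z of vase_b_mid in the frame of station below 0.095 m and contact force between vase_b and finish_board above 3.3 N and ((horizontal distance between vase_a_mid and pan_left below 0.03 m and z of vase_a_mid in the frame of pan_left below 0.055 m and angle between vase_a_mid's own z axis and vertical below 0.12 rad) or (horizontal distance between vase_a_mid and pan_right below 0.03 m and z of vase_a_mid in the frame of pan_right below 0.055 m and angle between vase_a_mid's own z axis and vertical below 0.12 rad)))) and (value of joint beam above 0.045 rad or value of joint beam below -0.045 rad) and linear speed of each of vase_a, vase_b below 0.02 m/s); the robot touches nothing.
It fails at once if a vase is tipped over (leans more than 0.45 rad) (angle between any of vase_a_mid, vase_b_mid's own z axis and vertical above 0.45 rad).
It fails at once if a vase is lifted (25 mm or more above the loading boards) (height (world z) of any of vase_a_mid, vase_b_mid above 0.127 m).
It fails at once if the bowl, the beaker or the rib is moved by more than 30 mm (distance of any of bowl_mid, beaker_mid, rib_mid from where it was at the start of the episode above 0.03 m).
It also fails if it takes over 64 s, if anything falls off the work surface, if the arm or the gripper's body presses on something with over 40 N, if the wrist force passes 120 N, or if a joint passes its speed limit or range.

ROBOT

A 6-joint arm with a two-finger parallel gripper is mounted at the origin on the work surface. World frame = base frame: x ahead of the robot, y to its left, z up, the work surface at z = 0. Lengths are in m, angles in rad, forces in N, time in s.
With the tool pointing down it reaches from about 0.35 to 1 m from the base axis. Payload 7.1 kg.
Tool frame: the origin (TCP) lies on the mounting face of the last link; the fingertips stand 173 mm ahead of it and the grasp point (between the pads) lies 155 mm ahead of it; y points along the fingers, z is the direction in which the jaws open and shut, and the axes are right-handed (so a half turn about y gives the same grasp; the last joint's range is limited). The gripper opens to 85 mm and grips with 20 to 120 N. Pads are 22 mm wide; open, the fingers measure 114 mm over their backs; the gripper's body (76 mm by 85 mm) begins 54 mm behind the grasp point. The pads swing forward as they close: fully open they stand 13 mm farther back than shut.
Start: joints at [1.279, 0.423, 1.63, -0, 1.089, -0.019], TCP at [0.168, 0.602, 0.405] pointing down, gripper open.
Joint ranges: [-3, 3], [-0.9, 2.11], [0.09, 2.58], [-1.31, 4.45], [0.11, 2.69], [-2.54, 2.54]. Speed limits (rad/s): [2.39, 2.39, 3.01, 3.14, 3.14, 3.14].

INTERFACE

Orientations are given as a rotation vector (axis times angle).
In Python, from cell import robot, read_camera, camera_info, find_in, tip_of gives the robot as it stands. The module is installed in compiled form; this text tells all that it offers.
- The arm moves only by the tool carry_out, never from a script. Its argument "targets" is one flat list of numbers, 5 for each row, row after row: the gripper command: -1 is shut, 1 is fully open, values between are in proportion, then the shift along the tool's x, y, z in mm, then the turn about the tool's y in rad. A call has 1 to 12 rows; each row is the pose to reach, as a shift and turn from the pose commanded when the call began, along the tool's axes at that moment; what a row does not reach only later rows make up. A row lasts 1/8 s, in which the tool goes at most 62.5 mm and 10.7 degrees, less where a joint would pass 70% of its speed; a pose out of reach is approached as far as the arm can. A call with a gripper value outside its range is refused whole. The fingers move at their own pace and stop on an object; "force" is the grip in N (left out, the last holds). Time passes only in rows, so rows that repeat a pose let the fingers close. It gives the time, the measured TCP pose, the force and the opening at its end, in the units of the state.
- robot.get_state(): the state, without advancing time (a new reading comes with each control period).
- read_camera(name): name is "side" or "top"; returns the picture (420x560x3 uint8, red, green, blue); there is no depth.
- camera_info(name): a dict with "fovy" (degrees; the focal length in pixels is half the picture's height over the tangent of half this angle, whatever the lens; pixels are square), "cx", "cy" (the principal point, pixels), "D" ([k1, k2, p1, p2, k3] as OpenCV has them; the pictures are not rectified), "R" (3x3) and "t" (3): a world point X has camera coordinates R X + t. Camera axes: x right, y down, z forward; pixel columns grow to the right and rows downward; lengths in m; the calibration is good to about 2 mm. A picture is of the moment at which its call begins. camera_info takes no time and is no camera call.
- robot.job_done(): hands the job in, once; it reports no verdict.
Trained networks look in the newest picture that a camera, given by its name, has taken for a name from the list of things; names that differ only in an ending like _2 or _b are one class to them, and where a whole thing is asked for, a point or a joint stands for the part that bears it (a point fixed in the world has none). Each returns a list of dicts, best first, with "conf" (0 to 1); they miss things now and then, are a little off and sometimes report something else, mostly with a low value. They report only what shows in the picture. A call takes as long as a camera call. They do not tell look-alikes from the thing itself.
- find_in(camera, target): "rect" ([left, top, width, height] in pixels, round what is visible of it).
- tip_of(camera, target): "centre" ([column, row] in pixels: a listed point, or the origin of a listed thing).
The state is a dict: "time": time; "joints": joint angles; "joint_vel": joint speeds; "effort": joint torques, N m; "tool_pos": TCP position; "orientation": TCP orientation; "force": force on the tool from outside, world axes, zero at the start; "torque": the same for the moment, N m; "grip_width": finger opening in m.
Only numpy, scipy, OpenCV 4.12 (cv2) and the standard library are available. Lean on these libraries where they do the work, as an engineer would, in place of code of your own. Each camera call takes 0.05 s, during which the arm holds its last target.

## Working session

There is one attempt and no reset: what is moved stays moved. The work goes in short steps, Python scripts to look and compute and a tool call to move; the robot and the scene stay as the last step left them, time stands still between calls to the robot, and variables do not carry over. Pictures are saved under pics/ and viewed, and the job is handed in when it is done.

Besides the shell and the picture viewer there is one more tool, called as name(argument=value, ...) on one line, values as JSON. carry_out: Moves the arm, as the interface text tells. Its arguments: {"type":"object","properties":{"targets":{"type":"array","items":{"type":"number"}},"force":{"type":"number"}},"required":["targets"]}

```bash
mkdir -p pics; ls
python3 - <<'E'
from cell import robot, read_camera, camera_info
import cv2
s=robot.get_state(); print(s)
for c in ("top","side"):
    im=read_camera(c); cv2.imwrite(f"pics/{c}0.png",cv2.cvtColor(im,cv2.COLOR_RGB2BGR)); print(c,camera_info(c))
E
```

```text
pics
{'time': 0.0, 'joints': array([ 1.27900088e+00,  4.23840861e-01,  1.63070136e+00, -8.04863072e-06,
        1.08862658e+00, -1.90335163e-02]), 'joint_vel': array([ 0.00054253, -0.00126112,  0.00051559, -0.00164155,  0.00074985,
        0.00113562]), 'effort': array([ 2.20320027e-03, -5.57400298e+01, -2.81739450e+01,  2.04376256e-04,
        7.33691559e-03,  8.59560849e-07]), 'tool_pos': array([0.16828364, 0.60161941, 0.40394101]), 'orientation': array([-1.56173181,  0.21433613, -0.21396293]), 'force': array([ 0.52489175, -0.20102012, -0.13566657]), 'torque': array([ 0.00143011,  0.00385826, -0.00506697]), 'grip_width': 0.08508203125340028}
top {'fovy': 45.75475782309698, 'cx': 279.3390691955932, 'cy': 209.3081813195881, 'D': array([-0.16518998,  0.        ,  0.        ,  0.        ,  0.        ]), 'R': array([[ 0.07754165, -0.99698495,  0.00288295],
       [-0.97644856, -0.07652772, -0.20172187],
       [ 0.2013343 ,  0.0128268 , -0.9794386 ]]), 't': array([-0.04746879,  0.49562659,  1.26363729])}
side {'fovy': 45.546407349023, 'cx': 287.5234002449808, 'cy': 205.61740105846826, 'D': array([-0.11499629,  0.        ,  0.        ,  0.        ,  0.        ]), 'R': array([[-0.99860024, -0.05240776, -0.00714096],
       [-0.01934203,  0.48749252, -0.8729129 ],
       [ 0.04922857, -0.87155291, -0.48782381]]), 't': array([0.46797472, 0.11243248, 1.56745009])}
```

View pics/top0.png

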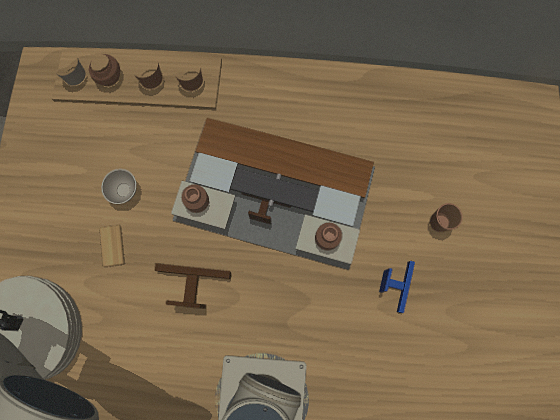

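View pics/side0.png

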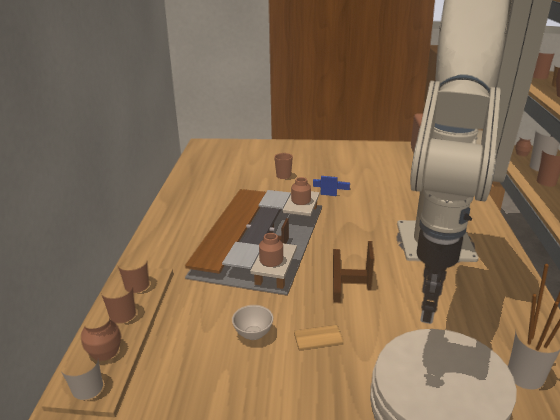

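The top view shows the station at about (275,195), with vases at (194,197) and (329,236). Candidates for the rest bar:
- Small brown one, in the station: (262,210).
- Larger brown one, on the table: (193,285).
- Blue one: (400,286).

By the description it is the smaller brown one. Next I'll measure and take a close crop.

```bash
cat > h.py <<'E'
import numpy as np, cv2
from cell import robot, read_camera, camera_info, find_in, tip_of
from scipy.spatial.transform import Rotation as Ro
from scipy.optimize import least_squares
def K(c):
    i=camera_info(c); f=210/np.tan(np.radians(i['fovy'])/2)
    return np.array([[f,0,i['cx']],[0,f,i['cy']],[0,0,1.]]),i['D'],i['R'],i['t']
def proj(c,X):
    k,D,R,t=K(c); return cv2.projectPoints(np.atleast_2d(X).astype(float),cv2.Rodrigues(R)[0],t,k,D)[0].reshape(-1,2)
def ray(c,p,z):
    k,D,R,t=K(c); u=cv2.undistortPoints(np.array([[p]],float),k,D)[0,0]
    d=R.T@np.array([u[0],u[1],1]); o=-R.T@t; return o+d*(z-o[2])/d[2]
def st(pose,X):
    x,y,a=pose; X=np.atleast_2d(np.asarray(X,float)); c,s=np.cos(a),np.sin(a)
    return np.c_[x+c*X[:,0]-s*X[:,1],y+s*X[:,0]+c*X[:,1],X[:,2]]
def inv(pose,P):
    x,y,a=pose; d=np.asarray(P)[:2]-[x,y]; c,s=np.cos(a),np.sin(a); return np.array([c*d[0]+s*d[1],-s*d[0]+c*d[1]])
def grab(c,name=None,box=None,k=4):
    im=cv2.cvtColor(read_camera(c),cv2.COLOR_RGB2BGR)
    if name:
        o=im
        if box: x0,y0,x1,y1=box; o=cv2.resize(im[y0:y1,x0:x1],None,fx=k,fy=k,interpolation=cv2.INTER_CUBIC)
        cv2.imwrite(f"pics/{name}.png",o)
    return im
E
python3 - <<'E'
from h import *
zs=dict(load_left=.062,load_right=.062,pan_left=.059,pan_right=.059,finish_board=0,station=0,paddle=.0455,cross_bar=.021,vase_a_mid=.102,bowl_mid=.025,beaker_mid=.0425,rib_mid=.006)
grab("top","t1",(165,110,385,275),3.6.__int__() if 0 else 3); grab("side","s1",(180,160,340,300),4)
for n,z in zs.items():
  for c in ("top","side"):
    for d in tip_of(c,n)[:3]:
        print(n,c,np.round(d['centre'],1),round(d['conf'],2),np.round(ray(c,d['centre'],z)*1000,1))
E
```

```text
load_left top [203.7 201.4] 0.7 [501.1 191.4  62. ]
load_left side [275.2 256. ] 0.88 [492.8 188.9  62. ]
load_right top [123.  184.1] 0.63 [531.6 415.6  62. ]
load_right top [265.4 197.4] 0.44 [524.5  30.1  62. ]
load_right side [298.9 201.1] 0.81 [ 437.  -133.3   62. ]
pan_left top [213.2 166.2] 0.89 [599.9 177.1  59. ]
pan_left side [243.7 254.6] 0.93 [582.5 181.7  59. ]
pan_right top [333.9 203.9] 0.85 [ 521.8 -151.1   59. ]
pan_right side [276.2 197.7] 0.95 [ 515.2 -159.9   59. ]
finish_board top [287.  161.4] 0.62 [646.7 -18.9   0. ]
finish_board side [229.8 233.8] 0.79 [656.5 -17.6   0. ]
finish_board side [273.4 256.1] 0.61 [505.9 101.2   0. ]
station top [274.2 190.6] 0.59 [559.8  10.2   0. ]
station side [259.6 240.3] 0.97 [556.2  16.4   0. ]
station side [301.4 187.4] 0.51 [ 434.5 -355.3    0. ]
paddle top [383.9 283. ] 0.95 [ 324.9 -295.1   45.5]
paddle top [258.4 214. ] 0.85 [481.9  45.6  45.5]
paddle top [187.3 305.2] 0.7 [228.6 208.3  45.5]
paddle side [372.3 259.7] 0.9 [219.6 172.7  45.5]
paddle side [324.8 185.8] 0.9 [ 348.1 -282.4   45.5]
paddle side [285.2 233.1] 0
[... 195 characters left out ...]
 side [264.5 236.1] 0.7 [539.3  23.9  21. ]
cross_bar side [336.3 276.9] 0.67 [321.7 223.9  21. ]
vase_a_mid top [327.1 235.1] 0.94 [ 430.6 -134.3  102. ]
vase_a_mid top [284.3 159.8] 0.65 [618.9 -12.1 102. ]
vase_a_mid top [122.5 185.2] 0.26 [519.2 402.7 102. ]
vase_a_mid side [298.4 188. ] 0.77 [ 439.4 -151.3  102. ]
bowl_mid top [119.4 186.6] 0.58 [532.5 437.7  25. ]
bowl_mid top [328.2 240.6] 0.2 [ 428.4 -144.9   25. ]
bowl_mid side [253.3 326.2] 0.63 [528.7 434.3  25. ]
beaker_mid top [197.5 203.5] 0.53 [498.2 210.8  42.5]
beaker_mid top [328.7 233.7] 0.41 [ 444.2 -143.5   42.5]
beaker_mid side [280.1 167.4] 0.94 [ 520.6 -440.7   42.5]
rib_mid side [318.8 340.7] 0.88 [369.8 456.9   6. ]
```

```bash
ls pics
```

```text
s1.png
side0.png
t1.png
top0.png
```

View pics/t1.png

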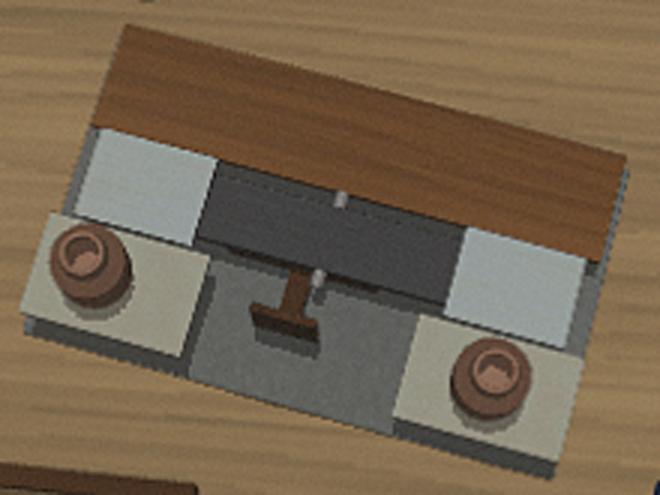

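View pics/s1.png

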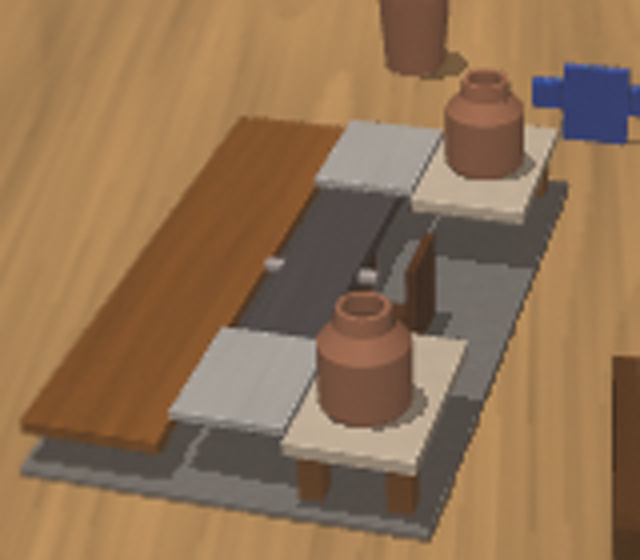

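```bash
cat > fit.py <<'E'
from h import *
T=[(126,24,150,240,42.5),(627,156,150,-240,42.5),(92,126,46,240,42.5),(600,262,46,-240,42.5),(50,213,-46,245,62),(211,260,-46,95,62),(20,312,-140,245,62),(182,356,-140,95,62),(420,314,-46,-95,62),(583,357,-46,-245,62),(393,416,-140,-95,62),(554,462,-140,-245,62),(103,128,42,225,59),(217,158,42,115,59),(192,244,-42,115,59),(466,226,42,-115,59),(585,261,42,-225,59),(442,318,-42,-115,59)]
S=[(243,117,150,-240,42.5),(22,430,150,240,42.5),(160,448,46,240,42.5),(415,468,-140,245,62),(283,450,-46,245,62),(467,342,-140,95,62),(558,129,-140,-245,62),(522,217,-140,-95,62),(413,207,-46,-95,62),(170,417,42,225,59),(280,430,-42,225,59),(222,327,42,115,59),(316,184,42,-115,59),(348,122,42,-225,59),(432,530,-150,250,8),(22,468,150,250,8),(568,183,-150,-250,8)]
T=np.array(T,float);S=np.array(S,float)
pt=(T[:,:2]+.5)/3-.5+[165,110]; ps=(S[:,:2]+.5)/4-.5+[180,160]
def f(p,w=(1,1)): return np.r_[w[0]*(proj("top",st(p,T[:,2:]/1000))-pt).ravel(),w[1]*(proj("side",st(p,S[:,2:]/1000))-ps).ravel()]
p0=[.56,.01,-.23]
for w in ((1,1),(1,0),(0,1)):
    r=least_squares(lambda p:f(p,w),p0,loss='soft_l1'); print(np.round(r.x,4),np.sqrt(np.mean(r.fun**2)))
    if w==(1,1): pose=r.x
np.save("pose.npy",pose)
e=f(pose).reshape(-1,2);print(np.round(e,1).tolist())
E
python3 fit.py
```

```text
[ 0.552   0.0095 -0.1953] 0.8182615897313782
[ 0.5513  0.0086 -0.1949] 0.44341390148441273
[ 0.5527  0.0137 -0.1927] 0.5166250885781223
[[-0.7, -0.7], [-0.1, -0.1], [-0.9, -0.5], [0.1, 0.2], [-0.3, -0.6], [-0.4, -1.6], [-1.2, -0.3], [-1.0, 0.3], [-0.4, -0.5], [0.7, 0.4], [-0.9, -0.0], [1.6, 0.1], [-0.8, -0.4], [0.1, -0.0], [-0.7, 0.6], [0.1, -0.2], [0.4, -1.0], [-0.0, -1.0], [-0.2, -0.4], [-0.3, -2.3], [-0.1, -1.4], [0.9, -1.2], [0.0, -1.8], [0.9, -0.3], [0.6, -0.1], [0.7, -1.1], [-0.4, -1.9], [0.2, -1.4], [1.7, -0.4], [0.4, -0.2], [-0.2, -1.3], [1.1, -0.6], [0.0, 1.0], [-0.4, 0.1], [0.8, -0.4]]
```

```bash
cat > vase.py <<'E'
from h import *
prof=[(0,.030),(.006,.033),(.052,.033),(.064,.020),(.080,.020)]
def sil(c,x,y,zf,k=4,box=None):
    x0,y0,x1,y1=box; m=np.zeros(((y1-y0)*k,(x1-x0)*k),np.uint8); th=np.linspace(0,2*np.pi,40)
    for (z1,r1),(z2,r2) in zip(prof[:-1],prof[1:]):
        P=np.r_[np.c_[x+r1*np.cos(th),y+r1*np.sin(th),0*th+zf+z1],np.c_[x+r2*np.cos(th),y+r2*np.sin(th),0*th+zf+z2]]
        q=(proj(c,P)-[x0,y0]+.5)*k
        cv2.fillConvexPoly(m,cv2.convexHull(np.round(q).astype(np.int32)),255)
    return cv2.resize(m,(x1-x0,y1-y0),interpolation=cv2.INTER_AREA)/255.
def mask(im):
    h=cv2.cvtColor(im,cv2.COLOR_BGR2HSV); 
    return h
def fitv(c,im,x,y,zf):
    u=proj(c,[[x,y,zf+.04]])[0].astype(int); box=(u[0]-35,u[1]-40,u[0]+35,u[1]+40); x0,y0,x1,y1=box
    a=im[y0:y1,x0:x1].astype(float); s=a[...,2]-0.5*a[...,0]-0.5*a[...,1]  # redness
    hs=cv2.cvtColor(im[y0:y1,x0:x1],cv2.COLOR_BGR2HSV)
    M=((hs[...,1]>85)&((hs[...,0]<11)|(hs[...,0]>170))).astype(np.uint8)
    n,l,stt,cen=cv2.connectedComponentsWithStats(M)
    i=1+np.argmin(np.hypot(*(cen[1:]-[35,40]).T)/ (stt[1:,4]>100)); M=(l==i).astype(float)
    M=cv2.morphologyEx(M,cv2.MORPH_CLOSE,np.ones((3,3)))
    f=lambda p:np.sum(np.abs(sil(c,p[0],p[1],zf,4,box)-M))
    from scipy.optimize import minimize
    r=minimize(f,[x,y],method='Nelder-Mead',options=dict(initial_simplex=[[x,y],[x+.008,y],[x,y+.008]],xatol=2e-4))
    return r.x,r.fun,M.sum()
E
python3 - <<'E'
from vase import *
pose=np.load("pose.npy"); print(pose)
R=Ro.from_rotvec(robot.get_state()['orientation']).as_matrix(); print(np.round(R,3))
T=cv2.imread("pics/top0.png");S=cv2.imread("pics/side0.png")
for c,im in (("top",T),("side",S)):
    print(c,"HSV",cv2.cvtColor(im,cv2.COLOR_BGR2HSV)[[200,240,248],[194,329,270]].tolist())
    for x,y in ((.49,.20),(.435,-.140)):
        r=fitv(c,im,x,y,.062); print(c,np.round(r[0],4),r[1:],"st",np.round(inv(pose,r[0]),4))
for p,z in ((.482,.0456),.0455),((.473,.0423),.0455),((.532,.0326),.02),((.539,.0239),.02): print(inv(pose,p))
a=pose[2]; print("station y",-np.sin(a),np.cos(a))
E
```

```text
[ 0.5519894   0.00948473 -0.1952529 ]
[[ 0.963  0.     0.269]
 [-0.269 -0.     0.963]
 [ 0.    -1.     0.   ]]
top HSV [[12, 95, 143], [10, 97, 131], [16, 99, 80]]
top [0.5079 0.2037] (np.float64(612.6941176470589), np.float64(16.0)) st [-0.0809  0.182 ]
top [ 0.4371 -0.1364] (np.float64(367.34117647058827), np.float64(250.0)) st [-0.0844 -0.1654]
side HSV [[17, 129, 176], [16, 126, 168], [10, 124, 161]]
side [0.5041 0.2073] (np.float64(55.34509803921569), np.float64(655.0)) st [-0.0854  0.1847]
side [ 0.431  -0.1411] (np.float64(116.56078431372549), np.float64(361.0)) st [-0.0895 -0.1712]
[-0.0756664   0.02185006]
[-0.08385514  0.01686663]
[-0.02409427  0.01879781]
[-0.01553936  0.01162123]
station y 0.19401463861038282 0.9809986340484285vase.py:19: RuntimeWarning: divide by zero encountered in divide
  i=1+np.argmin(np.hypot(*(cen[1:]-[35,40]).T)/ (stt[1:,4]>100)); M=(l==i).astype(float)
```

```bash
sed -i 's/hs\[...,1\]>85)&((hs\[...,0\]<11)/hs[...,1]>65)\&((hs[...,0]<14)/' vase.py
python3 - <<'E'
from vase import *
pose=np.load("pose.npy")
T=cv2.imread("pics/top0.png");S=cv2.imread("pics/side0.png")
for c,im in (("top",T),("side",S)):
    for x,y in ((.49,.20),(.435,-.140)):
        r=fitv(c,im,x,y,.062); print(c,np.round(r[0],4),r[1:],"st",np.round(inv(pose,r[0]),4))
        cen=proj(c,st((r[0][0],r[0][1],0),[[.02*np.cos(t),.02*np.sin(t),.142] for t in np.arange(0,6.3,.2)]+[[.033*np.cos(t),.033*np.sin(t),.1] for t in np.arange(0,6.3,.1)]))
        for q in cen: cv2.circle(im,tuple(np.round(q*8).astype(int)),3,(0,255,0),-1,shift=3) if 0 else im.__setitem__((int(round(q[1])),int(round(q[0]))),(0,255,0))
a=T[170:270,165:385];b=S[160:280,220:340]
cv2.imwrite("pics/ov_t.png",cv2.resize(a,None,fx=3.5,fy=3.5,interpolation=0));cv2.imwrite("pics/ov_s.png",cv2.resize(b,None,fx=4,fy=4,interpolation=0))
E
```

```text
top [0.5022 0.2106] (np.float64(63.949019607843134), np.float64(566.0)) st [-0.0878  0.1876]
top [ 0.43   -0.1365] (np.float64(56.13725490196079), np.float64(561.0)) st [-0.0914 -0.1669]
side [0.5033 0.2082] (np.float64(209.8549019607843), np.float64(883.0)) st [-0.0864  0.1855]
side [ 0.4325 -0.1392] (np.float64(19.847058823529412), np.float64(465.0)) st [-0.0884 -0.1691]vase.py:19: RuntimeWarning: divide by zero encountered in divide
  i=1+np.argmin(np.hypot(*(cen[1:]-[35,40]).T)/ (stt[1:,4]>100)); M=(l==i).astype(float)
```

View pics/ov_t.png

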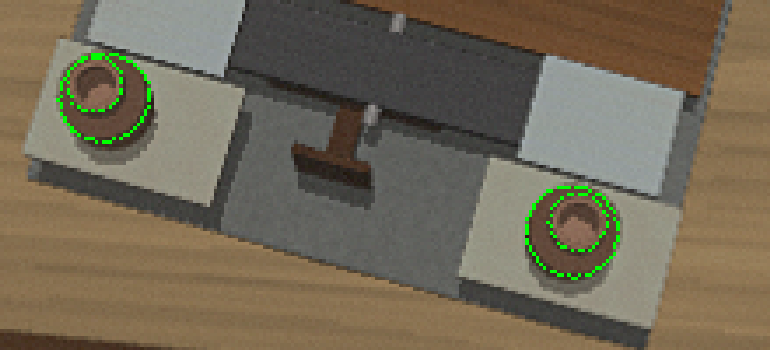

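View pics/ov_s.png

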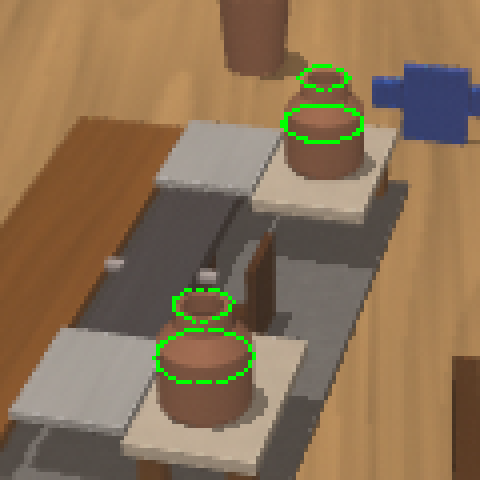

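```bash
cat >> h.py <<'E'
def shift(x,y,z,yaw=None):
    """tool-axis shift (mm) and turn to bring TCP to world x,y,z with tool x along station yaw"""
    s=robot.get_state(); R=Ro.from_rotvec(s['orientation']).as_matrix()
    d=R.T@(np.array([x,y,z])-s['tool_pos'])*1000
    ang=np.arctan2(R[1,0],R[0,0]); yaw=np.load("pose.npy")[2] if yaw is None else yaw
    t=-((yaw-ang+np.pi/2)%np.pi-np.pi/2)
    print("shift",np.round(d,1),"turn",round(t,4),"t",round(s['time'],2),"pos",np.round(s['tool_pos'],4),"st",np.round(inv(np.load("pose.npy"),s['tool_pos'])*1000,1),"j6",np.round(s['joints'][5],2))
E
python3 -c "
from h import *
shift(.5025,.2085,.35)"
```

```text
shift [ 427.8   54.7 -288.8] turn -0.0776 t 1.4 pos [0.1684 0.6019 0.4047] st [-491.3  506.7] j6 -0.02
```

carry_out(targets=[1,60,20,-40,-0.03,1,110,40,-75,-0.06,1,160,54,-108,-0.077,1,210,54,-142,-0.077,1,260,54,-176,-0.077,1,310,54,-210,-0.077,1,360,54,-244,-0.077,1,400,54,-270,-0.077,1,427,54,-288,-0.077,1,427,54,-288,-0.077,1,427,54,-288,-0.077], force=20)

```text
time: 2.78
tool_pos: [0.5016, 0.2097, 0.3506]
orientation: [-1.565, 0.154, -0.154]
force: [0.5, 0.3, -0.5]
grip_width: 0.0852
```

Run:
```python
from h import *
grab("top","t2",(140,110,360,275),3); grab("side","s2",(180,120,340,300),3)
shift(.5025,.2085,.256)
```

```text
shift [ 1.6 94.7 -1.5] turn 0.0006 t 2.88 pos [0.5013 0.2103 0.3507] st [-88.7 187.2] j6 -1.0
```

View pics/t2.png

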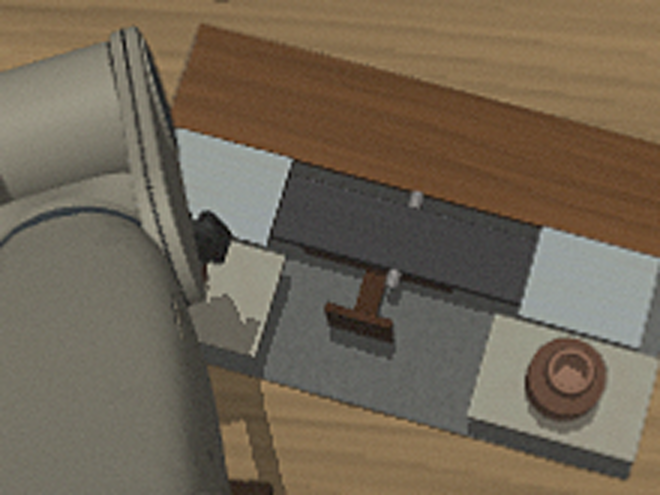

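View pics/s2.png

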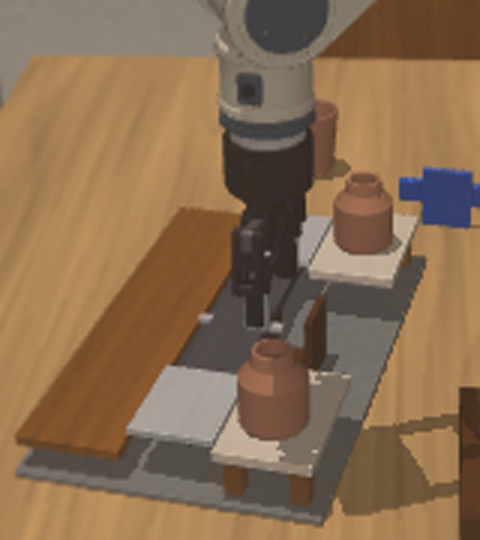

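Run:
```python
from h import *
pose=np.load("pose.npy")
for dy in (50,-50):
    P=st(pose,[[-.0887,.1872+dy/1000,.3507-.160],[-.0887,.1872+dy/1000,.3507-.06]]); q=proj("side",P); print(dy,q,(q-[180,120])*3)
```

```text
50 [[265.04324833 230.16754827]
 [263.85146389 195.50840636]] [[255.12974498 330.5026448 ]
 [251.55439168 226.52521908]]
-50 [[275.46299077 211.17361748]
 [274.74521621 178.04196452]] [[286.38897231 273.52085244]
 [284.23564862 174.12589356]]
```

carry_out(targets=[1,1.5,30,-1.5,0,1,1.5,60,-1.5,0,1,1.5,80,-1.5,0,1,1.5,94,-1.5,0,1,1.5,94,-1.5,0,1,1.5,94,-1.5,0])

```text
time: 3.62
tool_pos: [0.5033, 0.2081, 0.2574]
orientation: [-1.565, 0.153, -0.154]
force: [-0.5, -0.4, 0.3]
grip_width: 0.0849
```

Run:
```python
from h import *
grab("side","s3",(180,120,340,300),3)
shift(.5025,.2085,.256); print(robot.get_state()['force'])
```

```text
shift [-1.   1.6  0.3] turn -0.0002 t 3.67 pos [0.5034 0.208  0.2576] st [-86.2 185.3] j6 -1.01
[-0.07024372 -0.18935536  0.1864833 ]
```

View pics/s3.png

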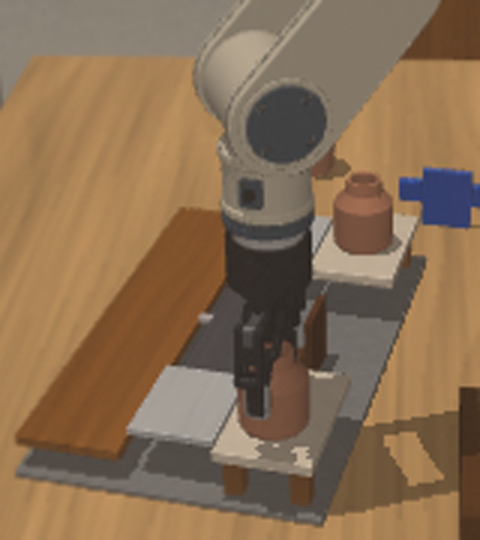

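carry_out(targets=[0.2,0,0,0,0,0.2,0,0,0,0,0.2,0,0,0,0,0.2,0,0,0,0], force=20)

```text
time: 4.18
tool_pos: [0.5036, 0.208, 0.2577]
orientation: [-1.564, 0.152, -0.155]
force: [-2.2, 0.5, 5.9]
grip_width: 0.0643
```

Run:
```python
from vase import *
im=grab("side","s4",(180,120,340,300),3)
pose=np.load("pose.npy")
P=st(pose,[[0,.170,0]])[0]
shift(P[0],P[1],.2575); s=robot.get_state();print(s['force'],s['grip_width'])
```

```text
shift [ 86.    0.4 -15.2] turn -0.0006 t 4.22 pos [0.5036 0.2079 0.2577] st [-86.  185.3] j6 -1.01
[-0.84878609  0.79030804  5.92025654] 0.06450135956096785
```

View pics/s4.png

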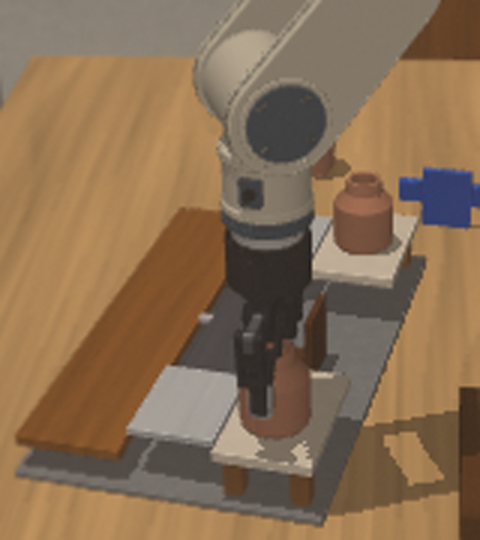

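carry_out(targets=[0.2,3,-1,0,0,0.2,12,-1,-2,0,0.2,22,-1,-4,0,0.2,32,-1,-6,0,0.2,42,-1,-8,0,0.2,52,-1,-10,0,0.2,62,-1,-12,0,0.2,72,-1,-13,0,0.2,80,-1,-15,0,0.2,86,-1,-15,0,0.2,86,1,-15,0,0.2,86,2,-15,0])

```text
time: 5.72
tool_pos: [0.5844, 0.1763, 0.2545]
orientation: [-1.565, 0.154, -0.153]
force: [-0.5, -0.2, -1.9]
grip_width: 0.0646
```

Run:
```python
from vase import *
im=grab("side","s5",(180,120,340,300),3)
pose=np.load("pose.npy")
P=st(pose,[[0,.170,0]])[0]
shift(P[0],P[1],.2575); s=robot.get_state();print(s['force'],s['grip_width'])
```

```text
shift [ 0.7 -3.1  0. ] turn -0.0003 t 5.78 pos [0.5843 0.1764 0.2544] st [ -0.7 170. ] j6 -1.1
[ 0.01970845  0.20112847 -2.10996469] 0.06417074718333583
```

View pics/s5.png

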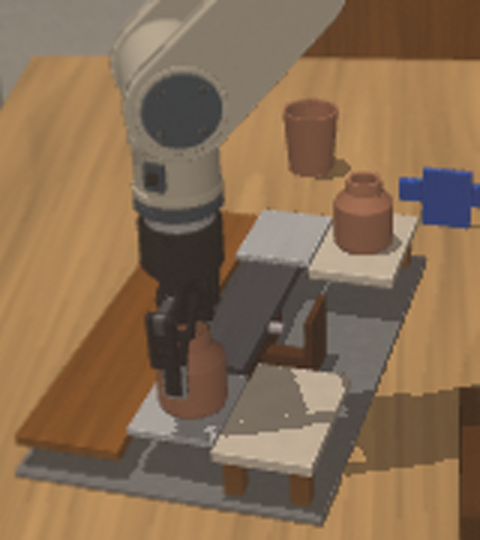

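carry_out(targets=[0.75,0,0,0,0,1,0,0,0,0,1,0,0,0,0,1,0,-20,0,0,1,0,-50,0,0,1,0,-90,0,0,1,0,-100,0,0,1,-25,-100,-60,0,1,-50,-100,-120,0,1,-70,-100,-180,0,1,-80,-100,-240,0,1,-88,-100,-300,0])

```text
time: 7.28
tool_pos: [0.4393, -0.1003, 0.3551]
orientation: [-1.565, 0.153, -0.153]
force: [1.7, -0.5, 0.2]
grip_width: 0.0856
```

Run:
```python
from vase import *
im=grab("side","s6",(180,120,340,300),3); t=grab("top","t6",(140,110,400,300),3)
pose=np.load("pose.npy")
for c,i in (("side",im),("top",t)):
    r=fitv(c,i,*st(pose,[[0,.170,0]])[0][:2],.059); print(c,inv(pose,r[0]),r[1:])
shift(.4315,-.138,.35)
```

```text
side [-0.00140314  0.16803259] (np.float64(373.3176470588235), np.float64(1027.0))
top [-0.00322626  0.16896772] (np.float64(92.00392156862745), np.float64(614.0))
shift [  0.2   4.9 -35.6] turn -0.0066 t 7.38 pos [ 0.4384 -0.1031  0.3549] st [ -89.6 -132.4] j6 -1.63vase.py:19: RuntimeWarning: divide by zero encountered in divide
  i=1+np.argmin(np.hypot(*(cen[1:]-[35,40]).T)/ (stt[1:,4]>100)); M=(l==i).astype(float)
```

View pics/s6.png

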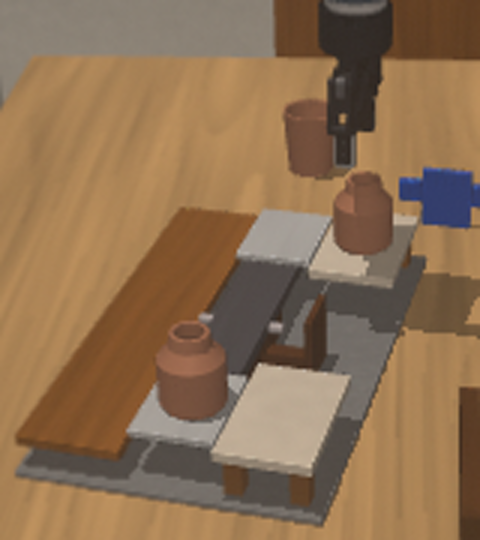

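View pics/t6.png

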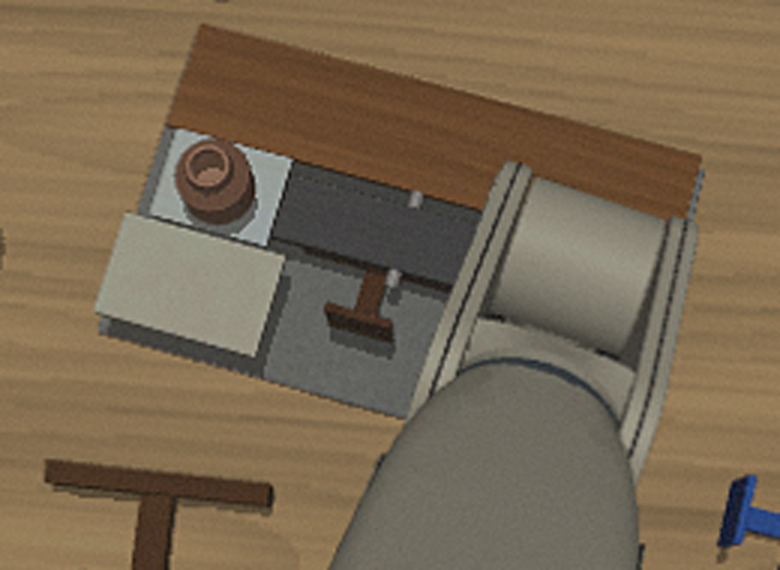

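carry_out(targets=[1,0,0,-36,-0.003,1,0,0,-36,-0.003,1,0,30,-36,-0.003,1,0,60,-36,-0.003,1,0,85,-36,-0.003,1,0,97,-36,-0.003,1,0,97,-36,-0.003])

```text
time: 8.25
tool_pos: [0.4336, -0.1336, 0.2573]
orientation: [-1.565, 0.152, -0.15]
force: [0.3, 0.5, -0.4]
grip_width: 0.0854
```

Run:
```python
from h import *
grab("side","s7",(240,120,360,240),5)
shift(.4315,-.138,.257);print(robot.get_state()['force'])
```

```text
shift [-1.5  0.9 -4.5] turn 0.003 t 8.3 pos [ 0.4339 -0.1339  0.2579] st [ -88.1 -163.5] j6 -1.7
[1.07456    0.27777076 0.39022569]
```

View pics/s7.png

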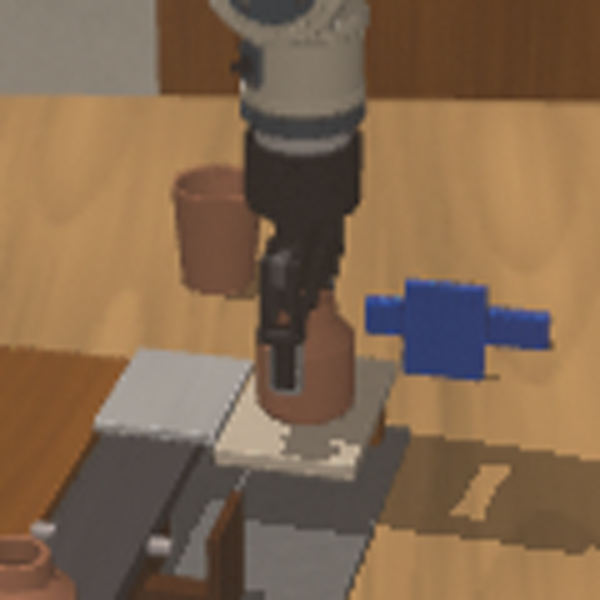

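carry_out(targets=[1,-1.5,0,-4,0,1,-1.5,0,-4,0,0.2,-1.5,0,-4,0,0.2,-1.5,0,-4,0,0.2,-1.5,0,-4,0,0.2,-1.5,0,-4,0])

```text
time: 9.05
tool_pos: [0.4314, -0.138, 0.2583]
orientation: [-1.565, 0.151, -0.152]
force: [-0.6, 0.2, 6.2]
grip_width: 0.0649
```

Run:
```python
from h import *
pose=np.load("pose.npy")
P=st(pose,[[0,-.170,0]])[0]
shift(P[0],P[1],.2545); s=robot.get_state();print(s['force'],s['grip_width'])
```

```text
shift [89.6  3.9 -2.1] turn 0.0019 t 9.05 pos [ 0.4314 -0.138   0.2583] st [ -89.6 -168. ] j6 -1.71
[-0.64470918  0.22163922  6.17425368] 0.0649164516252656
```

carry_out(targets=[0.2,3,-1,0,0,0.2,12,-1,0,0,0.2,22,-1,0,0,0.2,32,-1,-1,0,0.2,42,-1,-1,0,0.2,52,-1,-1,0,0.2,62,-1,-2,0,0.2,73,-1,-2,0,0.2,83,-1,-2,0,0.2,89.5,-1,-2,0,0.2,89.5,1,-2,0,0.2,89.5,2,-2,0])

```text
time: 10.55
tool_pos: [0.519, -0.1571, 0.2559]
orientation: [-1.566, 0.151, -0.152]
force: [1.6, -0.7, -1.9]
grip_width: 0.0648
```

Run:
```python
from h import *
pose=np.load("pose.npy")
grab("side","s8",(180,120,340,300),3)
P=st(pose,[[0,-.170,0]])[0]
shift(P[0],P[1],.2545); s=robot.get_state();print(s['force'],s['grip_width'])
```

```text
shift [ 0.2  1.3 -0.2] turn 0.0025 t 10.6 pos [ 0.5188 -0.1571  0.2558] st [  -0.2 -169.8] j6 -1.69
[ 1.48007951 -0.01256633 -2.9581141 ] 0.06504389135233994
```

View pics/s8.png

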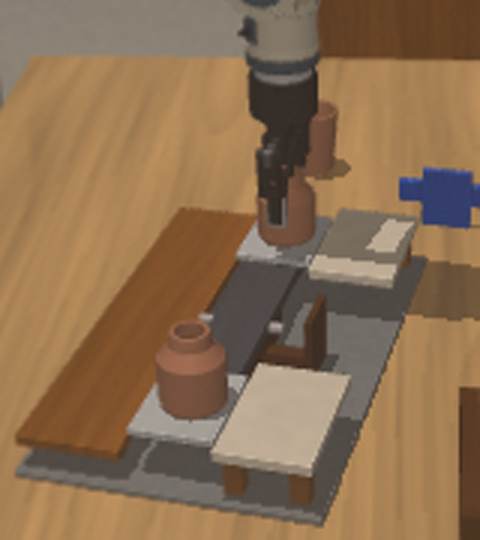

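carry_out(targets=[0.2,0,1,0,0,0.75,0,1,0,0,1,0,1,0,0,1,0,1,0,0,1,0,-20,0,0,1,0,-55,0,0,1,0,-95,0,0,1,0,-105,0,0.18,1,-25,-105,45,0.36,1,-50,-105,90,0.54,1,-75,-105,135,0.72,1,-85,-105,170,0.9])

```text
time: 12.1
tool_pos: [0.4667, 0.0277, 0.3608]
orientation: [-1.397, 0.855, -0.854]
force: [0.8, -0.5, 0.1]
grip_width: 0.0851
```

Run:
```python
from vase import *
pose=np.load("pose.npy")
im=grab("side","s9",(180,120,340,300),3)
for y in (.17,-.17):
    r=fitv("side",im,*st(pose,[[0,y,0]])[0][:2],.059); print(inv(pose,r[0]),r[1:])
shift(*st(pose,[[-.08,.018,.3]])[0],yaw=pose[2]-np.pi/2)
# paddle from the first top picture
```

```text
[-0.00047755  0.16316318] (np.float64(104.10980392156861), np.float64(761.0))
[-0.00085998 -0.16966014] (np.float64(192.58431372549018), np.float64(522.0))
shift [-6.5 60.8 14.8] turn 0.6567 t 12.15 pos [0.4667 0.0301 0.3608] st [-87.7   3.7] j6 -0.42vase.py:19: RuntimeWarning: divide by zero encountered in divide
  i=1+np.argmin(np.hypot(*(cen[1:]-[35,40]).T)/ (stt[1:,4]>100)); M=(l==i).astype(float)
```

View pics/s9.png

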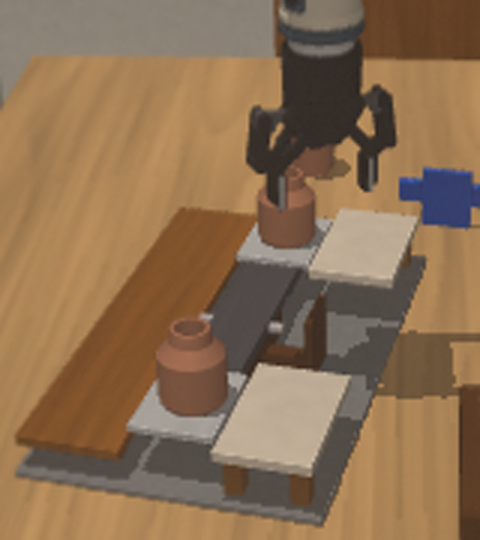

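Run:
```python
import cv2,numpy as np
t=cv2.imread("pics/top0.png")[190:235,235:290]; s=cv2.imread("pics/side0.png")[205:255,265:305]
a=cv2.resize(t,None,fx=10,fy=10,interpolation=cv2.INTER_CUBIC);b=cv2.resize(s,None,fx=9,fy=9,interpolation=cv2.INTER_CUBIC)
cv2.imwrite("pics/pt.png",a);cv2.imwrite("pics/ps.png",b)
```

```text
(no output)
```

View pics/pt.png

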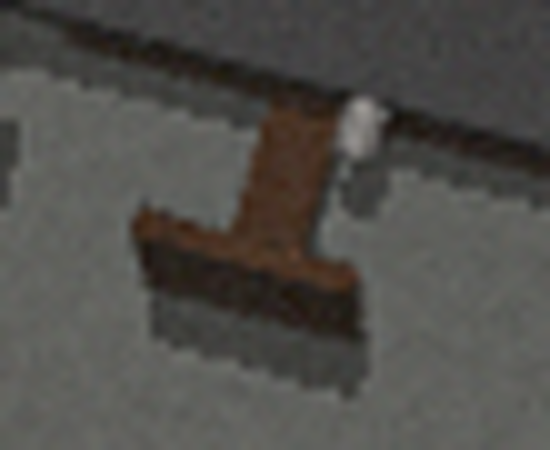

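View pics/ps.png

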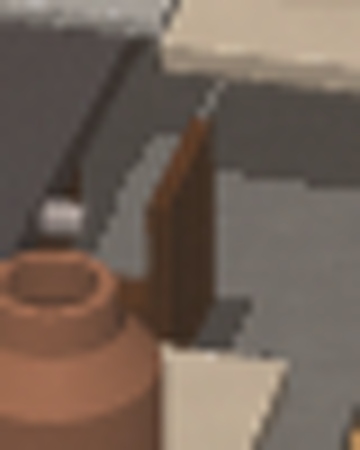

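Run:
```python
from h import *
pose=np.load("pose.npy")
T=np.array([(139,217,0,.03,.083),(355,276,0,-.03,.083),(150,290,-.004,.03,.008),(360,338,-.004,-.03,.008)]);S=np.array([(156,211,0,.03,.083),(205,117,0,-.03,.083)])
pt=(T[:,:2]+.5)/10-.5+[235,190]; ps=(S[:,:2]+.5)/9-.5+[265,205]
def f(p,w=(1,1)): return np.r_[w[0]*(proj("top",st(p,T[:,2:]))-pt).ravel(),w[1]*(proj("side",st(p,S[:,2:]))-ps).ravel()]
for w in ((1,1),(1,0),(0,1)):
    r=least_squares(lambda p:f(p,w),[.475,.04,-.2]);print(np.round(r.x,4),np.round(r.fun,1),"st",inv(pose,r.x),"dyaw",r.x[2]-pose[2])
    p=r.x if w==(1,1) else p
np.save("paddle.npy",p)
shift(p[0],p[1],.3,yaw=p[2]-np.pi/2)
```

```text
[ 0.4744  0.0413 -0.1843] [-0.4 -0.   0.5  0.  -0.3 -0.5 -0.   0.4  0.4 -0.5 -0.3 -0. ] st [-0.0823074   0.01612194] dyaw 0.010990517330620314
[ 0.4743  0.0411 -0.1718] [-0.4  0.1  0.6 -0.1 -0.3 -0.3  0.1  0.3  0.  -0.  -0.  -0. ] st [-0.08235814  0.01596507] dyaw 0.02341458179417444
[ 0.4745  0.0428 -0.2169] [-0.  -0.  -0.   0.  -0.  -0.  -0.   0.   0.  -0.2 -0.   0.3] st [-0.08251097  0.01768581] dyaw -0.02163445608753195
shift [-6.5 60.8 11.8] turn 0.6457 t 12.15 pos [0.4667 0.0301 0.3608] st [-87.7   3.7] j6 -0.42
```

carry_out(targets=[0.4,-6.5,20,12,0.18,0,-6.5,40,12,0.36,-0.06,-6.5,50,12,0.54,-0.06,-6.5,55,12,0.645,-0.06,-6.5,55,12,0.645,-0.06,-6.5,55,12,0.645])

```text
time: 12.9
tool_pos: [0.4757, 0.0374, 0.306]
orientation: [-1.126, 1.329, -1.33]
force: [-0.4, -0.2, -0.1]
grip_width: 0.0399
```

Run:
```python
from h import *
p=np.load("paddle.npy")
grab("side","s10",(220,120,340,260),4);grab("top","t10",(180,130,340,250),4)
shift(p[0],p[1],.215,yaw=p[2]-np.pi/2); print(robot.get_state()['grip_width'])
```

```text
shift [-3.6 91.1 -2. ] turn 0.0186 t 13.0 pos [0.4757 0.0374 0.3061] st [-80.2  12.6] j6 0.22
0.04000163209901368
```

View pics/s10.png

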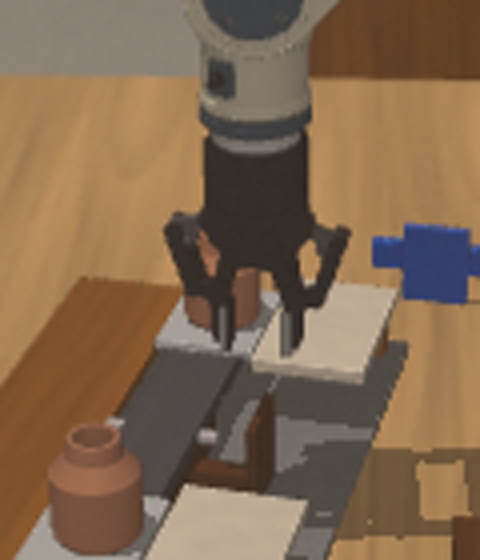

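View pics/t10.png

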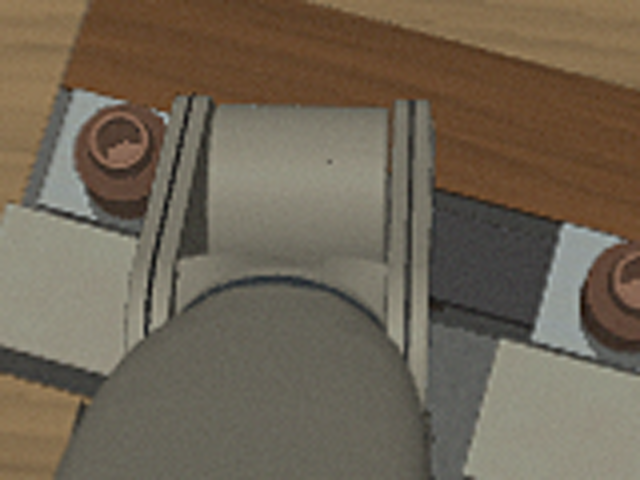

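carry_out(targets=[-0.06,-3.5,20,-2.5,0.018,-0.06,-3.5,45,-2.5,0.018,-0.06,-3.5,65,-2.5,0.018,-0.06,-3.5,82,-2.5,0.018,-0.06,-3.5,90,-2.5,0.018,-0.06,-3.5,90,-2.5,0.018])

```text
time: 13.75
tool_pos: [0.4737, 0.0412, 0.2156]
orientation: [-1.117, 1.344, -1.344]
force: [-0.1, 0.9, 0.2]
grip_width: 0.04
```

Run:
```python
from h import *
p=np.load("paddle.npy")
grab("side","s11",(220,150,340,270),5)
shift(p[0],p[1],.215,yaw=p[2]-np.pi/2); print(robot.get_state()['force'])
```

```text
shift [-0.1  1.   0.5] turn -0.0005 t 13.8 pos [0.4739 0.0413 0.216 ] st [-82.8  16. ] j6 0.25
[-0.38580227  0.23729494  0.34785699]
```

View pics/s11.png

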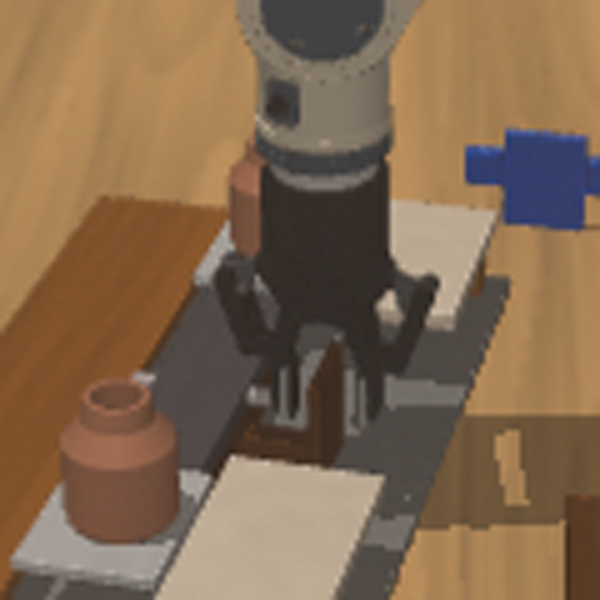

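carry_out(targets=[-0.5,0,0,0,0,-1,0,0,0,0,-1,0,0,0,0,-1,0,0,0,0,-1,0,0,0,0,-1,0,0,0,0], force=30)

```text
time: 14.55
tool_pos: [0.474, 0.0412, 0.2163]
orientation: [-1.115, 1.344, -1.345]
force: [-0.5, -0.3, 7.1]
grip_width: 0.0078
```

Run:
```python
from h import *
p=np.load("paddle.npy")
q=st(p,[[-.045,0,.216]])[0]
shift(*q,yaw=p[2]-np.pi/2); s=robot.get_state();print(s['force'],s['torque'],s['grip_width'])
```

```text
shift [ -0.    0.3 -44.6] turn -0.0015 t 14.55 pos [0.474  0.0412 0.2163] st [-82.7  16. ] j6 0.25
[-0.53936614 -0.26046597  7.0682494 ] [-0.11026134  0.18612972 -0.3368384 ] 0.007787676129941207
```

carry_out(targets=[-1,0,-1,0,0,-1,0,-1,-4,0,-1,0,-1,-9,0,-1,0,-1,-14,0,-1,0,-1,-20,0,-1,0,-1,-26,0,-1,0,-1,-32,0,-1,0,-1,-38,0,-1,0,-1,-44,0,-1,0,-1,-46,0,-1,0,-1,-46,0])

```text
time: 15.92
tool_pos: [0.4285, 0.0498, 0.2168]
orientation: [-1.116, 1.344, -1.344]
force: [0.8, 0.7, -0.5]
grip_width: 0.0079
```

Run:
```python
from h import *
p=np.load("paddle.npy")
q=st(p,[[-.045,0,.216]])[0]
grab("side","s12",(180,120,340,300),3)
shift(*q,yaw=p[2]-np.pi/2); s=robot.get_state();print(s['force'],s['torque'],s['grip_width'])
```

```text
shift [-0.   0.8  1.5] turn -0.0007 t 15.97 pos [0.4287 0.0498 0.2168] st [-128.8   15.6] j6 0.27
[-0.13149245 -1.04204342 -0.35618864] [ 0.00897797  0.06665943 -0.02071879] 0.0075077125521071176
```

View pics/s12.png

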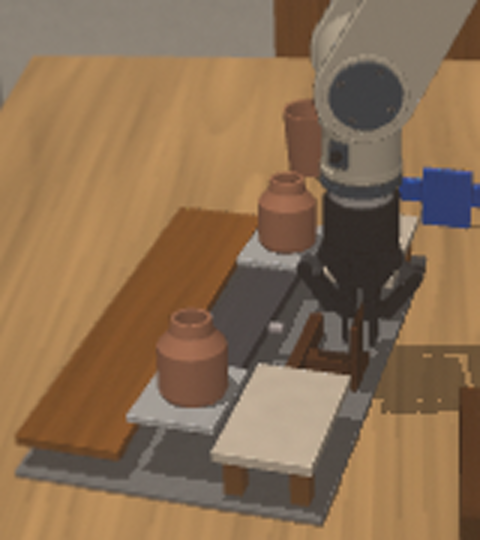

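carry_out(targets=[-0.5,0,0,0,0,-0.06,0,0,0,0,-0.06,0,0,0,0,-0.06,0,-15,0,0,-0.06,0,-40,0,0,-0.06,0,-80,0,0,0.3,0,-130,0,0,0.6,0,-140,0,0,1,0,-140,0,0,1,0,-140,0,0,1,0,-140,0,0,1,0,-140,0,0])

```text
time: 17.48
tool_pos: [0.4283, 0.0497, 0.3559]
orientation: [-1.118, 1.345, -1.344]
force: [0.1, -0.8, -0.2]
grip_width: 0.0852
```

Run:
```python
from vase import *
pose=np.load("pose.npy")
im=grab("side","s13",(180,120,340,300),3);t=grab("top","t13",(140,110,400,300),3)
for c,i in (("side",im),("top",t)):
  for y,z in ((.17,.069),(-.17,.049)):
    r=fitv(c,i,*st(pose,[[0,y,0]])[0][:2],z); print(c,inv(pose,r[0]),r[1:])
shift(*st(pose,[[0,-.17,.35]])[0]); print(robot.get_state()['force'])
```

```text
side [-0.00069081  0.16194718] (np.float64(228.0313725490196), np.float64(890.0))
side [ 0.00064958 -0.17424557] (np.float64(62.77647058823529), np.float64(451.0))
top [0.00136806 0.16943638] (np.float64(418.5254901960784), np.float64(591.0))
top [ 0.00072748 -0.17268677] (np.float64(394.2627450980392), np.float64(931.0))
shift [186.8   6.1 127.1] turn -1.5606 t 17.57 pos [0.4285 0.0497 0.3562] st [-129.    15.5] j6 0.27
[ 0.52785813 -0.3260952   0.11350241]vase.py:19: RuntimeWarning: divide by zero encountered in divide
  i=1+np.argmin(np.hypot(*(cen[1:]-[35,40]).T)/ (stt[1:,4]>100)); M=(l==i).astype(float)
```

View pics/s13.png

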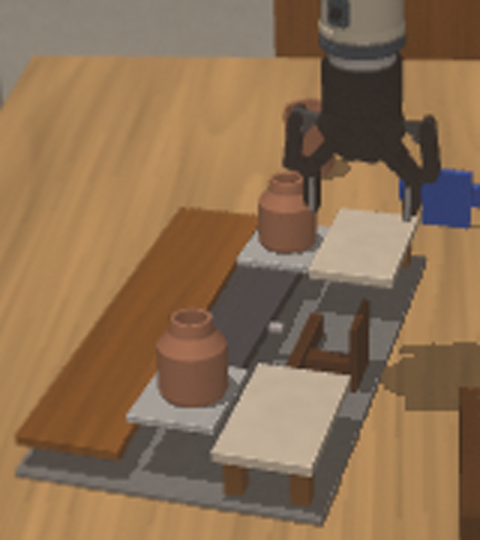

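View pics/t13.png

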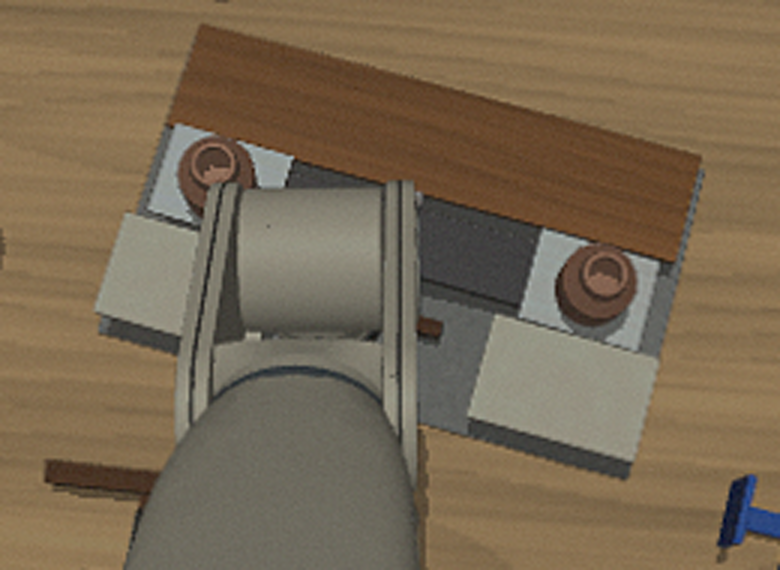

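Run:
```python
from h import *
pose=np.load("pose.npy")
for th in (0,.03,.045,.06):
    out=[]
    for (x,y) in ((42,225),(-42,225),(42,-115),(-42,-115),(42,-225)):
        z=59+0.*y; # rotate about x axis at pivot height ~43
        h=16; yy=y*np.cos(th)+h*np.sin(th)*-1; zz=43+h*np.cos(th)+y*np.sin(th)
        out.append((proj("side",st(pose,[[x/1000,yy/1000,zz/1000]]))[0]-[180,120])*3)
    print(th,np.round(out,0).tolist())
im=cv2.imread("pics/s13.png"); a=cv2.imread("pics/s9.png")
cv2.imwrite("pics/cmp.png",np.hstack([cv2.resize(q[i:i+110,j:j+140],None,fx=2.7,fy=2.7) for q in (a,im) for i,j in ((190,210),)]+[]))
cv2.imwrite("pics/cmp2.png",np.hstack([cv2.resize(q[340:450,110:260],None,fx=2.6,fy=2.6) for q in (a,im)]))
```

```text
0 [[127.0, 427.0], [214.0, 440.0], [235.0, 253.0], [309.0, 261.0], [263.0, 208.0]]
0.03 [[127.0, 421.0], [214.0, 434.0], [236.0, 255.0], [309.0, 264.0], [263.0, 213.0]]
0.045 [[127.0, 418.0], [214.0, 431.0], [236.0, 257.0], [309.0, 265.0], [263.0, 216.0]]
0.06 [[126.0, 414.0], [214.0, 427.0], [236.0, 258.0], [309.0, 267.0], [263.0, 218.0]]
```

View pics/cmp.png

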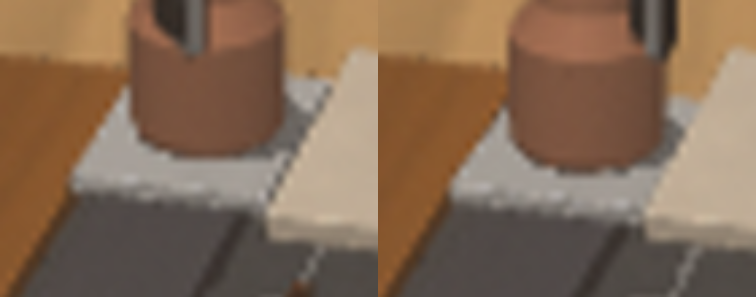

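View pics/cmp2.png

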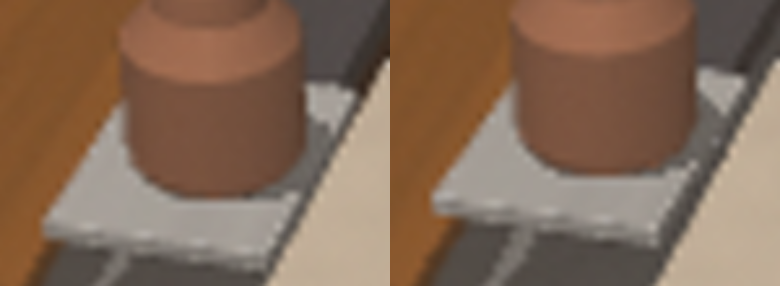

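carry_out(targets=[1,20,0,15,-0.18,1,42,2,30,-0.36,1,64,4,45,-0.54,1,86,6,60,-0.72,1,108,6,75,-0.9,1,130,6,90,-1.08,1,152,6,105,-1.26,1,174,6,120,-1.44,1,187,6,127,-1.56,1,187,6,127,-1.56,1,187,6,127,-1.56])

```text
time: 18.95
tool_pos: [0.5186, -0.157, 0.3504]
orientation: [-1.565, 0.156, -0.155]
force: [0.1, 0.2, 0.5]
grip_width: 0.0855
```

Run:
```python
from h import *
pose=np.load("pose.npy")
im=grab("side","s14",(180,120,340,300),3)
im=cv2.imread("pics/s14.png"); a=cv2.imread("pics/s9.png")
cv2.imwrite("pics/cmp3.png",np.hstack([cv2.resize(q[340:450,110:260],None,fx=2.6,fy=2.6) for q in (a,im)]))
shift(*st(pose,[[0,-.171,.25]])[0]); print(robot.get_state()['force'])
```

```text
shift [  0.5 100.5  -1.3] turn -0.0021 t 19.0 pos [ 0.5186 -0.1569  0.3505] st [  -0.5 -169.7] j6 -1.69
[ 0.02541607 -0.54867264 -0.39915733]
```

View pics/s14.png

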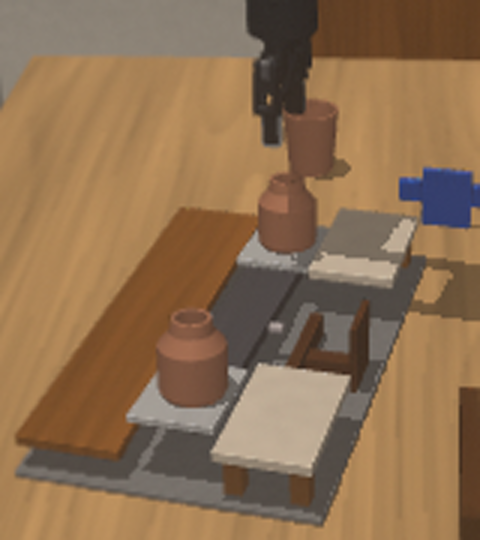

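View pics/cmp3.png

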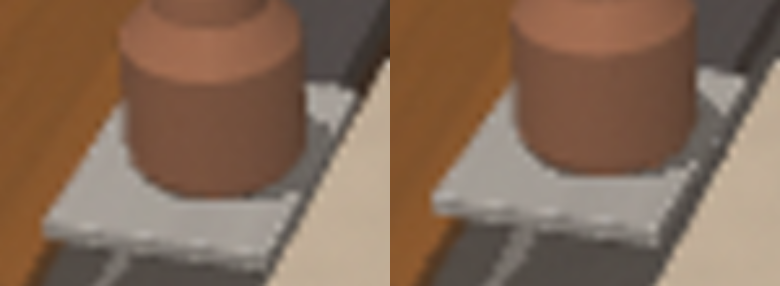

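Run:
```python
import cv2,numpy as np
from h import *
pose=np.load("pose.npy")
for n in ("s6","s9","s13","s14"):
    b=cv2.imread(f"pics/{n}.png"); a=cv2.imread("pics/s9.png")
    for nm,(r0,r1,c0,c1) in dict(leftvase=(355,410,165,220),rightvase=(215,245,265,310),static=(380,450,225,330)).items():
        t=a[r0:r1,c0:c1]; w=b[r0-25:r1+25,c0-15:c1+15]
        m=cv2.matchTemplate(w,t,cv2.TM_CCOEFF_NORMED); _,v,_,l=cv2.minMaxLoc(m); print(n,nm,l[0]-15,l[1]-25,round(v,3))
for th in (-.01,0,.01,.03,.045,.06):
    o=[]
    for y in (170,-170):
        h=16+30; yy=y*np.cos(th)-h*np.sin(th); zz=43+h*np.cos(th)+y*np.sin(th)
        o.append((proj("side",st(pose,[[-.03,yy/1000,zz/1000]]))[0]-[180,120])*3)
    print(th,np.round(o,1).tolist())
```

```text
s6 leftvase 0 4 0.989
s6 rightvase 7 13 0.308
s6 static 0 0 0.976
s9 leftvase 0 0 1.0
s9 rightvase 0 0 1.0
s9 static 0 0 1.0
s13 leftvase 0 -10 0.987
s13 rightvase 1 6 0.932
s13 static 3 -6 0.964
s14 leftvase 0 -10 0.986
s14 rightvase 0 5 0.934
s14 static 3 -6 0.965
-0.01 [[218.2, 380.0], [310.3, 212.3]]
0 [[218.2, 378.2], [310.4, 213.5]]
0.01 [[218.3, 376.4], [310.5, 214.6]]
0.03 [[218.5, 372.8], [310.8, 217.0]]
0.045 [[218.6, 370.1], [310.9, 218.8]]
0.06 [[218.8, 367.3], [311.1, 220.6]]
```

carry_out(targets=[1,0.5,30,-2,0,1,0.5,60,-2,0,1,0.5,85,-2,0,1,0.5,98,-2,0,1,0.5,104,-2,0,1,0.5,104,-2,0])

```text
time: 19.75
tool_pos: [0.5192, -0.1594, 0.247]
orientation: [-1.565, 0.154, -0.154]
force: [0.1, -0.3, -0.8]
grip_width: 0.0857
```

Run:
```python
from h import *
pose=np.load("pose.npy")
grab("side","s15",(220,120,340,240),5)
shift(*st(pose,[[0,-.172,.246]])[0]); print(robot.get_state()['force'])
```

```text
shift [-0.8  1.3  0.1] turn -0.0006 t 19.8 pos [ 0.5193 -0.1595  0.2473] st [   0.8 -172.1] j6 -1.69
[-0.90288253  0.06107258 -0.35013505]
```

View pics/s15.png

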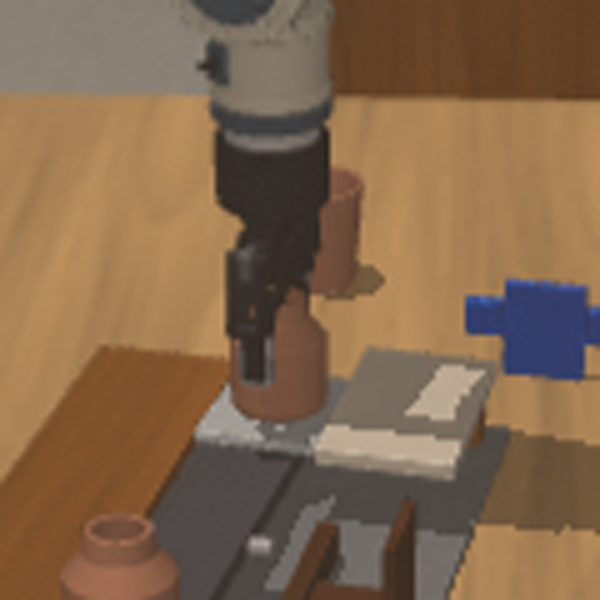

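carry_out(targets=[0.2,-1,0,0,0,0.2,-1,0,0,0,0.2,-1,0,0,0,0.2,-1,0,0,0,0.2,-1,0,0,0], force=30)

```text
time: 20.42
tool_pos: [0.5183, -0.1596, 0.248]
orientation: [-1.566, 0.153, -0.155]
force: [-2.9, -1.3, 7.0]
grip_width: 0.0648
```

Run:
```python
from h import *
pose=np.load("pose.npy")
shift(*st(pose,[[.1,-.172,.246]])[0]); s=robot.get_state(); print(s['force'],s['torque'],s['grip_width'])
```

```text
shift [100.3   2.1   0.5] turn -0.0008 t 20.43 pos [ 0.5183 -0.1596  0.248 ] st [  -0.3 -172.4] j6 -1.7
[-2.85349194 -1.26423019  6.99718301] [ 0.10426945  0.24955962 -0.02217712] 0.06478968959488267
```

Right vase gripped (64.8 mm). Sliding it on across, then lowering it those few mm onto the board.

carry_out(targets=[0.2,3,-1,0,0,0.2,12,-1,0,0,0.2,22,-1,0,0,0.2,32,-1,0,0,0.2,42,-1,0,0,0.2,53,-1,0,0,0.2,64,-1,0,0,0.2,76,-1,0,0,0.2,88,-1,0,0,0.2,97,-1,0,0,0.2,100,-1,0,0,0.2,100,-1,0,0])

```text
time: 21.92
tool_pos: [0.6161, -0.1787, 0.2475]
orientation: [-1.565, 0.154, -0.153]
force: [-1.2, 0.2, -5.0]
grip_width: 0.0649
```

Run:
```python
from h import *
pose=np.load("pose.npy")
grab("side","s16",(180,120,340,300),3)
shift(*st(pose,[[.1,-.172,.246]])[0]); s=robot.get_state(); print(s['force'],s['torque'],s['grip_width'])
```

```text
shift [0.8 1.5 0.2] turn -0.0005 t 21.98 pos [ 0.6159 -0.1787  0.2475] st [  99.2 -172.2] j6 -1.68
[-0.55937848 -0.85374908 -5.01714342] [0.01897392 0.01193167 0.03323893] 0.0643887827108672
```

View pics/s16.png

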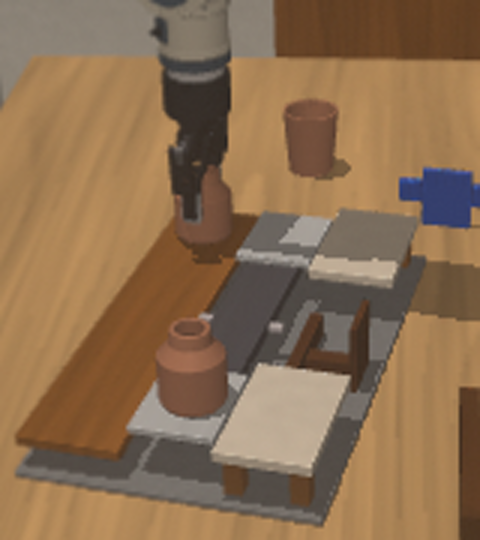

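carry_out(targets=[0.2,0,3,0,0,0.2,0,5,0,0,0.2,0,6.5,0,0,0.2,0,6.5,0,0])

```text
time: 22.48
tool_pos: [0.6165, -0.1786, 0.2431]
orientation: [-1.565, 0.153, -0.155]
force: [-3.0, 3.4, 9.7]
grip_width: 0.0648
```

carry_out(targets=[0.2,0,1,0,0,0.2,0,1,0,0])

```text
time: 22.72
tool_pos: [0.6165, -0.1784, 0.2427]
orientation: [-1.565, 0.153, -0.155]
force: [-5.2, 4.5, 14.6]
grip_width: 0.0647
```

carry_out(targets=[0.2,0,-2.5,0,0,0.2,0,-2.5,0,0,0.75,0,-2.5,0,0,1,0,-2.5,0,0,1,0,-2.5,0,0,1,0,-2.5,0,0])

```text
time: 23.48
tool_pos: [0.6162, -0.1788, 0.2427]
orientation: [-1.565, 0.154, -0.154]
force: [-0.6, -0.7, 0.7]
grip_width: 0.0853
```

Run:
```python
from h import *
grab("side","s17",(180,120,340,300),3)
s=robot.get_state(); print(s['force'],s['grip_width'],s['tool_pos'])
```

```text
[-0.20774069  0.04847246 -0.09834732] 0.08551861944682317 [ 0.61618868 -0.17876557  0.24274194]
```

View pics/s17.png

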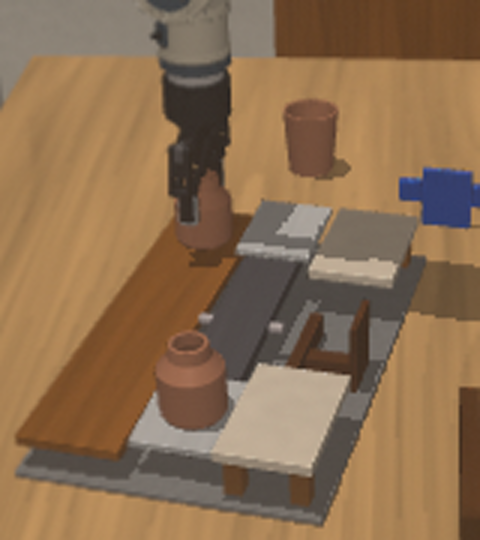

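Raise straight up and move away, then check everything.

carry_out(targets=[1,0,-15,0,0,1,0,-40,0,0,1,0,-80,0,0,1,0,-120,0,0,1,-30,-150,20,0,1,-80,-160,20,0,1,-140,-160,20,0,1,-200,-160,20,0,1,-250,-160,20,0,1,-270,-160,20,0,1,-270,-160,20,0])

```text
time: 24.9
tool_pos: [0.3549, -0.1066, 0.4036]
orientation: [-1.566, 0.152, -0.156]
force: [1.3, 0.4, 0.5]
grip_width: 0.0854
```

Run:
```python
from vase import *
pose=np.load("pose.npy")
im=grab("side","s18",(180,120,340,300),3);t=grab("top","t18",(60,60,500,320),1.8)
for c,i in (("side",im),("top",t)):
  for x,y,z in ((0,.17,.049),(.1,-.172,.0425)):
    r=fitv(c,i,*st(pose,[[x,y,0]])[0][:2],z); print(c,inv(pose,r[0]),r[1:])
b=cv2.imread("pics/s18.png"); a=cv2.imread("pics/s9.png")
r0,r1,c0,c1=(355,410,165,220); w=b[r0-25:r1+25,c0-15:c1+15]
print(cv2.minMaxLoc(cv2.matchTemplate(w,a[r0:r1,c0:c1],cv2.TM_CCOEFF_NORMED))[1::2], robot.get_state()['force'],robot.get_state()['time'])
```

```text
side [-0.0013003   0.16974743] (np.float64(382.8235294117647), np.float64(1017.0))
side [ 0.09703723 -0.16368941] (np.float64(342.52156862745096), np.float64(787.0))
top [-0.00273264  0.17139122] (np.float64(263.4039215686274), np.float64(813.0))
top [ 0.09755922 -0.17288968] (np.float64(473.37254901960785), np.float64(1077.0))
(0.9602725505828857, (16, 40)) [ 0.91252229 -0.58687652  0.14618215] 25.0vase.py:19: RuntimeWarning: divide by zero encountered in divide
  i=1+np.argmin(np.hypot(*(cen[1:]-[35,40]).T)/ (stt[1:,4]>100)); M=(l==i).astype(float)
```

View pics/s18.png

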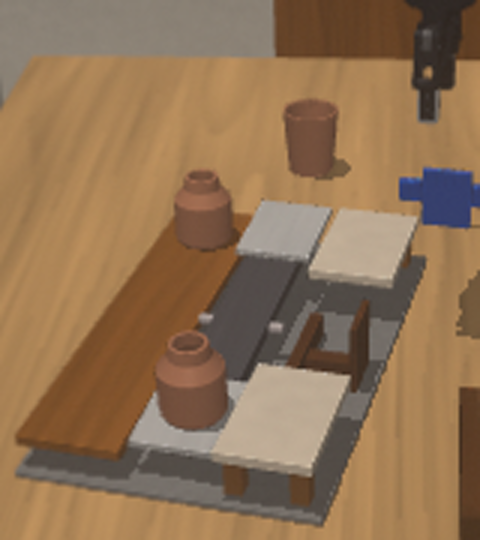

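View pics/t18.png

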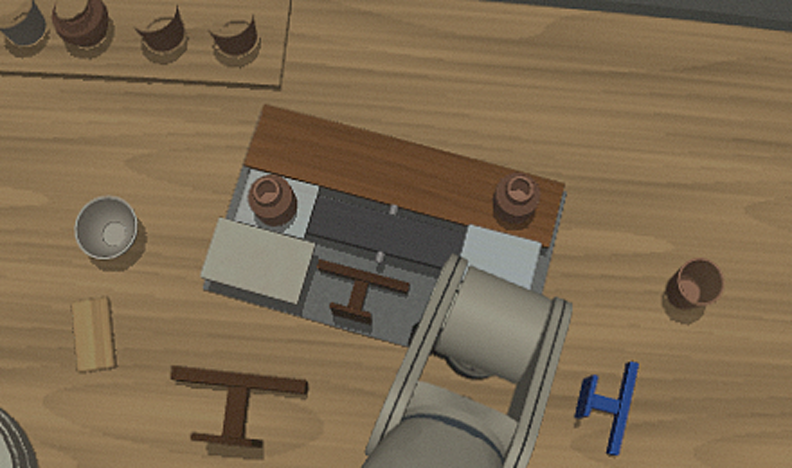

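```bash
python3 -c "
from cell import robot
print(robot.job_done(), robot.get_state()['time'])"
```

```text
the job is handed in; nothing more can be done
the job is handed in; nothing more can be done
```

I completed the job and handed it in at about 25 s of the 64 s allowed; no verdict was reported.

**What I did:** I slid each vase from its loading board onto its pan and released it near the middle. I then drew the small brown rest bar out about 46 mm by its paddle and took the hand away. The right side dropped, so I slid the right vase onto the finishing board.

**Last checks:**
- **Heavier vase:** it stands upright at about x = 97 mm, y = -172 mm in the station frame, wholly on the finishing board.
- **Lighter vase:** it stands on the left pan, about 3 mm from its middle.
- **Beam:** the left side is down, at its stop. Before that it tipped to about +0.06 rad, right side down; I worked both angles out from how far the left vase moved in the side picture.
- **Bystanders:** the bowl, beaker and rib look unmoved by eye, and the hand is clear of everything.

**Checks that disagreed:**
- The automatic vase-outline fits matched poorly in several later pictures, because wood was taken in with the vase. The side fit of the finished vase gave y = -164 mm instead of -172 mm, so I relied on the top picture and the hand's own position.
- A first reading by eye of the tipped beam came out too small, at about 0.035 to 0.045 rad. The tracking figure above replaced it.

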